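# Show the rattling tin to the bench magnifier

## Robot

A 6-joint arm with a two-finger parallel gripper is mounted at the origin on the work surface. World frame = base frame: x ahead of the robot, y to its left, z up, the work surface at z = 0. Lengths are in m, angles in rad, forces in N, time in s.
With the tool pointing down it reaches from about 0.375 to 0.975 m from the base axis. Payload 3.8 kg.
Tool frame: the origin (TCP) lies midway between the tips of the shut fingers; the grasp point (between the pads) lies 19 mm behind it; z points along the fingers, y is the line along which they close (so a half turn about z gives the same grasp; the last joint's range is limited). The gripper opens to 88 mm and grips with 3 to 60 N. Pads are 18 mm wide; open, the fingers measure 123 mm over their backs; the gripper's body (75 mm by 187 mm) begins 45 mm behind the grasp point.
Start: joints at [-0.037, 0.264, 1.604, -0, 1.274, -0.037], TCP at [0.675, -0, 0.213] pointing down, gripper open.
Joint ranges: [-2.63, 2.63], [-0.94, 2.18], [0.31, 2.57], [-1.31, 4.45], [0, 2.66], [-2.55, 2.55]. Speed limits (rad/s): [2.57, 2.57, 3.14, 3.14, 3.14, 3.14].

## Interface

Orientations are given as a rotation vector (axis times angle).
In Python, from cell import manip, inverse_kinematics, cams, order gives the robot as it stands. Calls block until the motion is done:
- manip.move_pose(position, orientation): joint-space move of the TCP to a pose.
- manip.move_linear(position, rate=0.15, rot=None): straight line of the TCP; rot=None keeps the orientation; rate is the mean speed in m/s.
- manip.set_joints(angles): joint-space move.
- manip.set_gripper(opening, force=None): finger opening in m; force is the grip in N (None keeps the last); returns when the fingers have stopped.
- manip.dwell(seconds).
- inverse_kinematics(position, orientation): joint angles nearest the present ones, or None.
- manip.state(): the state.
- cams.capture(name): name is "scene" or "side" or "wrist"; returns a dict with "image" (384x512x3 uint8, blue, green, red), "z_map" (384x512 float32, m along the optical axis (not along the pixel's ray), 0 where there is no reading), "intrinsics" (3x3 intrinsics, pixels), "k1" (the pictures are not rectified: a ray, as slopes to the right and down, at radius r is drawn at 1 + k1 r^2 times it, then the intrinsics apply), "position" and "orientation" of the camera in the world; the wrist camera has in their place "T_tool_cam" (4x4, takes a point from camera to tool coordinates, whose origin is the TCP and whose axes are the flange's). Camera axes: x right, y down, z forward; pixel columns grow to the right and rows downward; lengths in m; the calibration is good to about 2 mm. A picture is of the moment at which its call begins: read the wrist's pose just before it.
A pose or a line that the arm cannot do raises manip.IKError and nothing moves.
- order.close_job(): hands the job in; it is judged then, once.
The state is a dict: "clock": time; "joint_pos": joint angles; "joint_velocities": joint speeds; "tau": joint torques, N m; "tool_pos": TCP position; "tcp_rot": TCP orientation; "contact_force": force on the tool from outside, world axes, zero at the start; "moment": the same for the moment, N m; "gripper_width": finger opening in m; "grasp_force": force on a finger pad.
Only numpy, scipy, OpenCV 4.12 (cv2) and the standard library are available. Lean on these libraries where they do the work, as an engineer would, in place of code of your own. Each camera call takes 0.05 s, during which the arm holds its last target. There are 200 camera calls.

## Task

First set the bench magnifier: swivel its head so that it points squarely out over the front of its foot, and tilt it until the lens stands upright. Then find the one of the three closed tins that rattles when shaken lengthwise (something inside is loose), and hold it upright and still in front of the lens, level with its centre and a good hand's breadth (about 13 cm) away; the other two stay standing on the board. Finish while still holding the tin there in the air, and do not disturb the other things on the bench.

Things in the scene. Friction and masses are not known exactly. Their poses are not given: they have to be found in the camera images.
- board: grey kiln-shelf board, fixed, 220 (its x) x 420 (its y) x 10 mm thick; the tins stand on it in a row along its y, about 130 mm apart, each with its long side along the board's x. Origin: centre of the underside; the top is 10 mm higher
- tin_a: closed aluminium tin, 90 (its x) x 56 (its y) x 52 mm tall, 0.30 to 0.35 kg; grip it across its 56 mm with 15 to 30 N. All look alike. In one, a different one each time, a 160 g brass die hangs loose on a spring: after a shake along the tin's x it swings on 15 mm each way along x at 4 Hz for a second or two, pushing about 1 N; in the other two it sits fast. Origin: centre of underside, z up
- tin_b: closed aluminium tin, 90 (its x) x 56 (its y) x 52 mm tall, 0.30 to 0.35 kg; grip it across its 56 mm with 15 to 30 N. All look alike. In one, a different one each time, a 160 g brass die hangs loose on a spring: after a shake along the tin's x it swings on 15 mm each way along x at 4 Hz for a second or two, pushing about 1 N; in the other two it sits fast. Origin: centre of underside, z up
- tin_c: closed aluminium tin, 90 (its x) x 56 (its y) x 52 mm tall, 0.30 to 0.35 kg; grip it across its 56 mm with 15 to 30 N. All look alike. In one, a different one each time, a 160 g brass die hangs loose on a spring: after a shake along the tin's x it swings on 15 mm each way along x at 4 Hz for a second or two, pushing about 1 N; in the other two it sits fast. Origin: centre of underside, z up
- tin_a_mid (a point): middle of tin_a, on its axis, 26 mm above its underside
- tin_b_mid (a point): middle of tin_b, on its axis, 26 mm above its underside
- tin_c_mid (a point): middle of tin_c, on its axis, 26 mm above its underside
- mag: fixed bench magnifier on a grey foot 170 (its x, the long way) x 100 x 14 mm, a post in the middle, a swivelling fork (uprights 136 mm apart) and in it the tilting round white lens head. Origin: centre of the foot's underside; its -x axis is the foot's front end (marked by a steel line on the foot), which faces the robot. The tilt axis runs 150 mm above the origin
- swivel (a joint): swivel of the magnifier's fork about the vertical axis through the foot's centre; 0: the head points squarely out over the foot's front end; grows counter-clockwise from above; range -1.2 to 1.2 rad. It stays where it is left (friction 0.05 N m, turned by twisting the handle bar)
- tilt (a joint): tilt of the lens head about the horizontal axis through the lens centre (parallel to the foot's y when swivel is 0); 0: lens upright (plumb); positive: the top of the head and its handle lean away from the robot and the lens looks up; range -0.7 to 0.9 rad. It stays where it is left (friction 0.08 N m)
- lens (a point): centre of the magnifier's lens, on both the swivel and the tilt axis, 150 mm above the table. The frame turns with the head: -x looks out of the lens's front, z to the handle. The head is a disc of 106 mm diameter, 20 mm thick
- grip (a point): middle of the magnifier's handle bar: a round black rubber bar 14 mm thick, 60 mm free length along the head's y axis, carried at its ends by two steel posts 72 mm apart, 95 mm from the lens centre along the head's z (42 mm clear of the head's rim). Pinched from above across the bar, it can roll between the fingers while the head is tilted. The frame turns with the head: y along the bar
- reamer: bystander, not to be moved: slim wooden-handled brass reamer, 150 mm long, 12 mm thick, lying along the board's far edge
- tweezers: bystander, not to be moved: flat steel tweezers, 150 mm long, 10 mm high, lying along the board's near edge
- weight: bystander, not to be moved: brass knobbed weight, 36 mm diameter, 42 mm tall, beside the magnifier's foot
- paddle: bystander, not to be moved: black graphite paddle with wooden handle, 205 mm long, 60 mm wide, 18 mm high, to the right of the magnifier
- rodpot: bystander, not to be moved: terracotta pot with glass rods, 84 mm diameter, 240 mm high, at the left
- bottle: bystander, not to be moved: amber jar, 56 mm diameter, 120 mm tall, between the far ends of board and magnifier
There are look-alikes about, which are no part of the job. What is shaped like the tin_c but red is not meant. What is shaped like the tin_a but green or red is not meant.

How it is judged:
On the way:
1. the magnifier is squarely over its foot and upright (both joints within 0.1 rad of 0), let go, with all tins still on the board (value of joint swivel between -0.1 and 0.1 rad and value of joint tilt between -0.1 and 0.1 rad and contact force between the fingers and mag below 0.1 N and height (world z) of each of tin_a, tin_b, tin_c below 0.02 m), for 0.2 s.
At the end, for the whole second after the job is handed in: swivel and tilt within 0.1 rad of 0; the rattling tin held by the fingers alone, still, upright within 0.2 rad, its middle 85 to 180 mm in front of the lens centre and within 35 mm of the lens axis sideways and in height; the other two tins stand upright on the board, released (value of joint swivel between -0.1 and 0.1 rad and value of joint tilt between -0.1 and 0.1 rad and ((distance between loose and tin_a_mid below 0.05 m and contact force between the fingers and tin_a above 0.5 N and contact force between tin_a and mag below 0.2 N and contact force between tin_a and board below 0.1 N and angle between tin_a's own z axis and vertical below 0.2 rad and height (world z) of tin_a above 0.08 m and x of tin_a_mid in the frame of lens between -0.18 and -0.085 m and y of tin_a_mid in the frame of lens between -0.035 and 0.035 m and z of tin_a_mid in the frame of lens between -0.035 and 0.035 m and linear speed of tin_a below 0.03 m/s and (x of tin_b in the frame of board between -0.11 and 0.11 m and y of tin_b in the frame of board between -0.21 and 0.21 m and z of tin_b in the frame of board between 0.005 and 0.016 m and angle between tin_b's own z axis and vertical below 0.1 rad and contact force between the fingers and tin_b below 0.1 N) and (x of tin_c in the frame of board between -0.11 and 0.11 m and y of tin_c in the frame of board between -0.21 and 0.21 m and z of tin_c in the frame of board between 0.005 and 0.016 m and angle between tin_c's own z axis and vertical below 0.1 rad and contact force between the fingers and tin_c below 0.1 N)) or (distance between loose and tin_b_mid below 0.05 m and contact force between the fingers and tin_b above 0.5 N and contact force between tin_b and mag below 0.2 N and contact force between tin_b and board below 0.1 N and angle between tin_b's own z axis and vertical below 0.2 rad and height (world z) of tin_b above 0.08 m and x of tin_b_mid in the frame of lens between -0.18 and -0.085 m and y of tin_b_mid in the frame of lens between -0.035 and 0.035 m and z of tin_b_mid in the frame of lens between -0.035 and 0.035 m and linear speed of tin_b below 0.03 m/s and (x of tin_a in the frame of board between -0.11 and 0.11 m and y of tin_a in the frame of board between -0.21 and 0.21 m and z of tin_a in the frame of board between 0.005 and 0.016 m and angle between tin_a's own z axis and vertical below 0.1 rad and contact force between the fingers and tin_a below 0.1 N) and (x of tin_c in the frame of board between -0.11 and 0.11 m and y of tin_c in the frame of board between -0.21 and 0.21 m and z of tin_c in the frame of board between 0.005 and 0.016 m and angle between tin_c's own z axis and vertical below 0.1 rad and contact force between the fingers and tin_c below 0.1 N)) or (distance between loose and tin_c_mid below 0.05 m and contact force between the fingers and tin_c above 0.5 N and contact force between tin_c and mag below 0.2 N and contact force between tin_c and board below 0.1 N and angle between tin_c's own z axis and vertical below 0.2 rad and height (world z) of tin_c above 0.08 m and x of tin_c_mid in the frame of lens between -0.18 and -0.085 m and y of tin_c_mid in the frame of lens between -0.035 and 0.035 m and z of tin_c_mid in the frame of lens between -0.035 and 0.035 m and linear speed of tin_c below 0.03 m/s and (x of tin_a in the frame of board between -0.11 and 0.11 m and y of tin_a in the frame of board between -0.21 and 0.21 m and z of tin_a in the frame of board between 0.005 and 0.016 m and angle between tin_a's own z axis and vertical below 0.1 rad and contact force between the fingers and tin_a below 0.1 N) and (x of tin_b in the frame of board between -0.11 and 0.11 m and y of tin_b in the frame of board between -0.21 and 0.21 m and z of tin_b in the frame of board between 0.005 and 0.016 m and angle between tin_b's own z axis and vertical below 0.1 rad and contact force between the fingers and tin_b below 0.1 N)))); the arm keeps its last pose, push and grip.
It fails at once if a bystander is moved more than 40 mm (distance of any of reamer, tweezers, weight, paddle, rodpot, bottle from where it was at the start of the episode above 0.04 m).
It also fails if it takes over 72 s, if anything falls off the work surface, if the arm or the gripper's body presses on something with over 40 N, if the wrist force passes 120 N, or if a joint passes its speed limit or range.

## Working session

There is one attempt and no reset: what is moved stays moved. The work goes in short steps, each a Python script; the robot and the scene stay as the last script left them, time stands still between calls to the robot, and variables do not carry over. Pictures are saved under pics/ and viewed, at most 10 in all, crops included, and the job is handed in when it is done.

```bash
ls; mkdir -p pics; cat > h.py <<'E'
import numpy as np, cv2
from scipy.spatial.transform import Rotation as R
from cell import manip, inverse_kinematics, cams, order
def cam(name):
    s=manip.state(); c=cams.capture(name)
    if name=='wrist':
        T=np.eye(4); T[:3,:3]=R.from_rotvec(s['tcp_rot']).as_matrix(); T[:3,3]=s['tool_pos']; T=T@np.array(c['T_tool_cam'])
    else:
        o=np.array(c['orientation'],float); T=np.eye(4); T[:3,:3]=o if o.shape==(3,3) else R.from_rotvec(o).as_matrix(); T[:3,3]=c['position']
    c['T']=T; return c
def rays(c,uv):
    uv=np.atleast_2d(np.array(uv,float)); k=c['k1']; K=np.array(c['intrinsics'])
    return np.c_[cv2.undistortPoints(uv[:,None],K,np.array([k,0,0,0.]),None,None)[:,0],np.ones(len(uv))]
def onplane(c,uv,z):
    d=rays(c,uv)@c['T'][:3,:3].T; o=c['T'][:3,3]
    return o+d*((z-o[2])/d[:,2])[:,None]
def cloud(c):
    z=c['z_map']; v,u=np.mgrid[:z.shape[0],:z.shape[1]]
    p=rays(c,np.c_[u.ravel(),v.ravel()])*z.reshape(-1,1)
    P=(p@c['T'][:3,:3].T+c['T'][:3,3]).reshape(*z.shape,3); P[z<=0]=np.nan
    return P
E
cat > a.py <<'E'
from h import *
print({k:np.round(v,3) for k,v in manip.state().items()})
for n in ['scene','side','wrist']:
    c=cam(n); print(n,np.round(c['T'],3).tolist(),c['k1'],np.array(c['intrinsics']).tolist())
    cv2.imwrite(f'pics/{n}.png',cv2.resize(c['image'],(768,576))); 
    np.savez(f'{n}.npz',**{k:v for k,v in c.items()})
E
python3 a.py
```

```text
pics
{'clock': np.float64(0.0), 'joint_pos': array([-0.037,  0.265,  1.605, -0.   ,  1.274, -0.037]), 'joint_velocities': array([ 0.001,  0.001, -0.   , -0.001, -0.   , -0.002]), 'tau': array([-1.0000e-03, -5.0211e+01, -3.5687e+01,  7.3000e-02,  2.9000e-02,
       -0.0000e+00]), 'tool_pos': array([0.674, 0.   , 0.211]), 'tcp_rot': array([-2.22e+00, -2.22e+00,  2.00e-03]), 'contact_force': array([-0.012, -0.275,  0.288]), 'moment': array([0.007, 0.02 , 0.033]), 'grasp_force': np.float64(0.0), 'gripper_width': np.float64(0.088)}
scene [[0.452, 0.74, -0.499, 1.216], [0.892, -0.369, 0.262, -0.334], [0.01, -0.563, -0.826, 1.316], [0.0, 0.0, 0.0, 1.0]] -0.18966267216878793 [[459.9436284386483, 0.0, 257.2496738459237], [0.0, 459.9436284386483, 200.33554101524538], [0.0, 0.0, 1.0]]
side [[-0.983, -0.13, 0.132, 0.383], [-0.184, 0.602, -0.777, 0.844], [0.022, -0.788, -0.615, 0.797], [0.0, 0.0, 0.0, 1.0]] 0.03727049671206221 [[353.9438136940142, 0.0, 252.66830886942097], [0.0, 353.9438136940142, 194.8027234130032], [0.0, 0.0, 1.0]]
wrist [[1.0, 0.0, -0.002, 0.676], [-0.0, -0.964, -0.266, 0.069], [-0.002, 0.266, -0.964, 0.384], [0.0, 0.0, 0.0, 1.0]] -0.07003030920035558 [[286.2823859760171, 0.0, 255.50987138864105], [0.0, 286.2823859760171, 194.46339568709965], [0.0, 0.0, 1.0]]
```

View pics/scene.png

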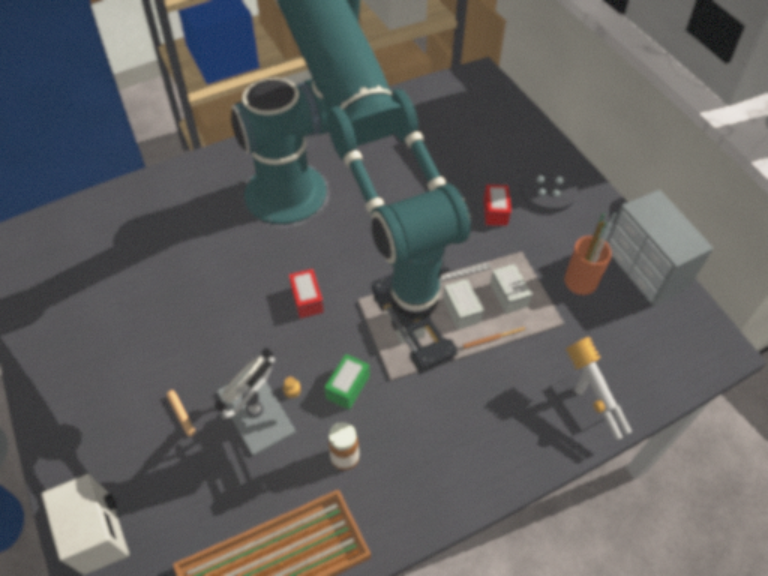

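View pics/side.png

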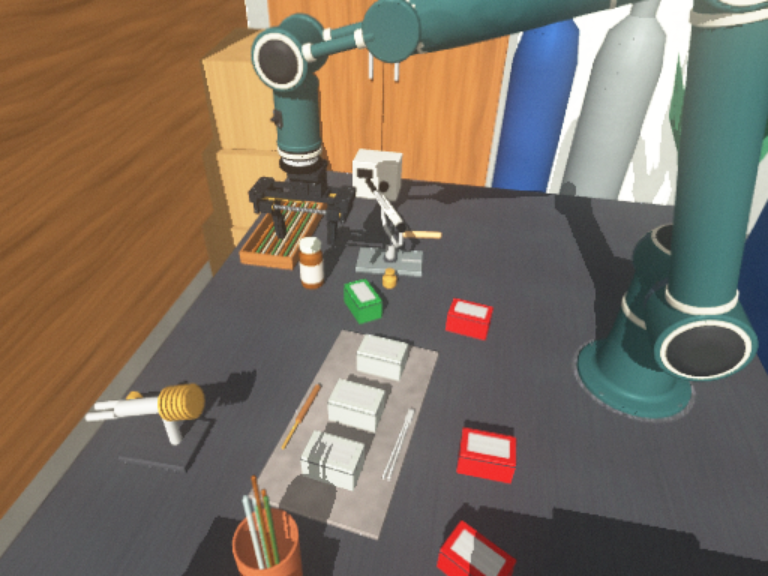

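Scene view (768-px scale): the three pale tins stand on the grey board. Two show at (463,300) and (511,285), and the third is hidden under the gripper. Side view: tins at (382,355), (357,403) and (333,458). The magnifier is at side (390,240), with its head tilted and swivelled. Look-alikes: red in side view at (469,318), (487,455) and (477,552), green at (363,300). The choice is the three uncoloured tins on the board. Next I measure from the depth data.

```bash
cat > b.py <<'E'
from h import *
def load(n):
    return dict(np.load(f'{n}.npz'))
def rect(P):
    (c,(w,h),a)=cv2.minAreaRect((P*1000).astype(np.float32)); return np.round(c,1),np.round((w,h),1),round(a,1)
C={n:load(n) for n in ['scene','side']}
for n,c in C.items():
    P=cloud(c); z=P[...,2]; hsv=cv2.cvtColor(c['image'],cv2.COLOR_BGR2HSV)
    # tin tops
    m=(abs(z-.062)<.006)&(hsv[...,1]<60)&(P[...,0]>.4)&(P[...,0]<1)&(abs(P[...,1])<.4)
    m=cv2.morphologyEx(m.astype(np.uint8),cv2.MORPH_OPEN,np.ones((3,3)))
    k,l,s,_=cv2.connectedComponentsWithStats(m)
    for i in range(1,k):
        if s[i,4]>60: 
            q=P[l==i]; print(n,'top',s[i,:2]*1.5,s[i,4],rect(q[:,:2]),q[:,2].mean().round(4))
    for lo,hi,nm in[(.006,.022,'low'),(.022,.08,'mid'),(.08,.3,'high')]:
        m=(z>lo)&(z<hi)&(P[...,0]>.4)&(P[...,0]<1.05)&(P[...,1]<.0)&(P[...,1]>-.7)
        m=m.astype(np.uint8);k,l,s,_=cv2.connectedComponentsWithStats(m)
        for i in range(1,k):
            if s[i,4]>40:
                q=P[l==i]; print(n,nm,(s[i,:4]*1.5),s[i,4],rect(q[:,:2]),np.percentile(q[:,2],[5,95]).round(3),cv2.mean(c['image'],(l==i).astype(np.uint8))[:3])
E
python3 b.py
python3 - <<'E'
import cv2
a=cv2.imread('pics/scene.png');b=cv2.imread('pics/side.png')
import numpy as np
A=cv2.resize(a[330:480,140:370],(780,508))
B=cv2.resize(b[130:310,330:470],(0,0),fx=3.2,fy=3.2)
cv2.imwrite('pics/c1.png',A);cv2.imwrite('pics/c2.png',B)
E
```

```text
scene top [492.  265.5] 334 (array([540.8, 339.5]), array([61.1, 94. ]), 81.5) 0.0629
scene top [445.5 280.5] 342 (array([529.3, 220.2]), array([58. , 91.1]), 83.1) 0.0628
scene low [231.  381.   64.5  75. ] 981 (array([ 573. , -288.5]), array([137.3, 103.4]), 6.1) [0.009 0.019] (126.53211009174314, 129.17023445463815, 125.75739041794088)
scene low [216.  385.5  27.   27. ] 84 (array([ 499.5, -327.3]), array([61.4, 39. ]), 6.1) [0.009 0.018] (115.05952380952381, 118.0, 116.45238095238095)
scene low [166.5 390.   58.5  88.5] 713 (array([ 537. , -428.6]), array([207.1,  62.2]), 5.3) [0.009 0.02 ] (75.87798036465638, 83.835904628331, 92.02384291725105)
scene low [178.5 496.5 187.5  79.5] 2809 (array([ 856.9, -378.4]), array([124.6, 329.4]), 0.1) [0.006 0.02 ] (84.54503381986473, 118.16945532217872, 143.64613741545034)
scene mid [324.  355.5  45.   49.5] 584 (array([586.1, -92.2]), array([57.7, 93.4]), 36.2) [0.03  0.056] (125.51369863013699, 162.74657534246575, 123.5154109589041)
scene mid [282. 378.  18.  15.] 81 (array([ 540.8, -202.4]), array([25. , 32.4]), 10.7) [0.023 0.046] (83.67
[... 3757 characters left out ...]
49122805, 219.43859649122805)
side mid [343.5 279.   39.   37.5] 429 (array([581.9, -91.3]), array([57.5, 92.7]), 37.1) [0.026 0.055] (121.50582750582751, 181.07459207459206, 114.99300699300699)
side high [352.5 151.5  48.   27. ] 443 (array([ 658.6, -658.7]), array([ 79.6, 139.5]), 89.0) [0.084 0.121] (179.4176072234763, 191.93453724604964, 197.61851015801352)
side high [364.5 177.   43.5  70.5] 344 (array([ 562.8, -284.7]), array([ 92.9, 154.2]), 26.1) [0.083 0.234] (166.19186046511626, 173.89825581395348, 177.08139534883722)
side high [298.5 237.   24.   27. ] 231 (array([ 723.3, -162.1]), array([53.8, 50.1]), 10.4) [0.083 0.122] (143.57575757575756, 174.7056277056277, 201.12987012987014)
```

View pics/c2.png

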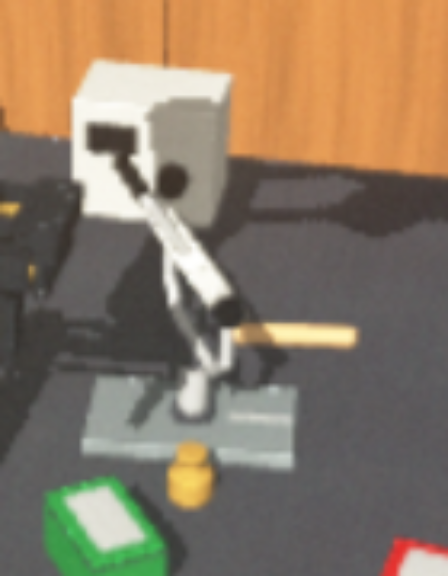

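The side crop shows the magnifier: black handle bar upper left at (130,175), head leaning away from the robot, foot with its steel line at (255,418), and the weight at (190,480) beside it. Foot centre is about (0.551,-0.290) with yaw about 5.5°, and its measured size of 170x105 fits. Tin tops measure 58x90 at z 0.062, also as expected. Next I move the wrist over the magnifier to measure the bar.

```bash
cat >> h.py <<'E'
R0=R.from_rotvec([-np.pi/np.sqrt(2),-np.pi/np.sqrt(2),0])
def rot(psi): return (R.from_euler('z',psi)*R0).as_rotvec()   # closing dir = x turned by psi
L=np.array([.5515,-.290,.150])
def head(c,tag):
    P=cloud(c); D=np.linalg.norm(P[...,:2]-L[:2],axis=2)
    far=c['z_map']>.17
    m=(D<.12)&(P[...,2]>.085)&(P[...,2]<.27)&far
    q=P[m]; g=c['image'][m].mean(1)
    return q,g
E
cat > m1.py <<'E'
from h import *
manip.move_pose([.55,-.29,.37],rot(0))
c=cam('wrist'); np.savez('w1.npz',**c); cv2.imwrite('pics/w1.png',c['image'])
P=cloud(c)
m=(c['z_map']>.2)&(abs(P[...,2]-.014)<.005)&(np.linalg.norm(P[...,:2]-L[:2],axis=2)<.13)
q=P[m]; print('foot',cv2.minAreaRect((q[:,:2]*1000).astype(np.float32)),q[:,2].mean())
for nm,cc in [('w',c),('scene',dict(np.load('scene.npz'))),('side',dict(np.load('side.npz')))]:
    q,g=head(cc,nm); top=q[:,2]>q[:,2].max()-.02
    t=q[(q[:,2]>.2)&(g<90)]
    print(nm,len(q),q[:,2].max().round(3),'dark',len(t),t.mean(0).round(4) if len(t) else '',cv2.minAreaRect((t[:,:2]*1000).astype(np.float32)) if len(t)>3 else '')
    # plane fit on bright
    b=q[(g>100)&(abs(q[:,2]-.15)<.045)]; ctr=np.median(b,0); n=np.linalg.svd(b-b.mean(0))[2][2]; print(' plane',b.mean(0).round(4),n.round(3))
print(manip.state()['clock'])
E
python3 m1.py
```

```text
foot ((555.1746826171875, -316.45526123046875), (170.8201904296875, 205.7410430908203), 5.394050598144531) 0.014534708329330494
w 4746 0.239 dark 629 [ 0.5984 -0.2661  0.2356] ((598.7308959960938, -266.3891906738281), (13.04918384552002, 59.097930908203125), 27.96860122680664)
 plane [ 0.5523 -0.2886  0.1601] [ 0.703  0.38  -0.602]
scene 679 0.241 dark 85 [ 0.6012 -0.2647  0.235 ] ((601.2266235351562, -264.23260498046875), (12.277599334716797, 57.607749938964844), 30.082237243652344)
 plane [ 0.5575 -0.3025  0.1541] [ 0.686  0.479 -0.547]
side 317 0.238 dark 29 [ 0.5987 -0.2637  0.2344] ((598.5075073242188, -264.9989318847656), (11.104729652404785, 59.1540412902832), 25.068756103515625)
 plane [ 0.5475 -0.2628  0.1595] [-0.818 -0.432  0.381]
1.525
```

View pics/w1.png

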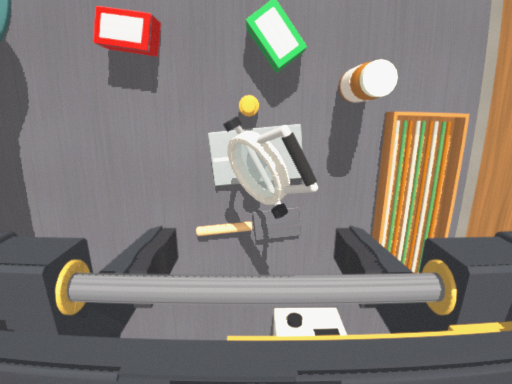

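The wrist view confirms the black bar at (298,160), turned about 28°, with the foot behind and below it. All three views agree on the bar centre within 3 mm. Its 53 mm offset from the lens centre gives a tilt of about 0.59 and a swivel of about 0.39. Now I pinch it and turn.

```bash
cat > m2.py <<'E'
from h import *
F=np.radians(5.4); P0=np.radians(27.5); T0=.59
def bar(t,p): return L+.095*np.array([np.sin(t)*np.cos(p),np.sin(t)*np.sin(p),np.cos(t)])-[0,0,.013]
def show(k): s=manip.state(); print(k,s['clock'],s['tool_pos'].round(4) if hasattr(s['tool_pos'],'round') else s['tool_pos'],np.round(s['contact_force'],1),np.round(s['moment'],2),round(float(s['gripper_width']),4),round(float(s['grasp_force']),1))
b=bar(T0,P0); print(b)
manip.set_gripper(.045)
manip.move_pose(b+[0,0,.07],rot(P0)); manip.move_linear(b,.1); show('down')
manip.set_gripper(0,12); show('grip')
for p in np.linspace(P0,F,5)[1:]: manip.move_linear(bar(T0,p),.06,rot(p))
show('swiv')
for t in np.linspace(T0,0,6)[1:]: manip.move_linear(bar(t,F),.06,rot(F)); show(t)
manip.set_gripper(.045); show('open')
manip.move_linear(bar(0,F)+[0,0,.08],.15)
manip.move_pose([.55,-.29,.40],rot(0))
c=cam('wrist'); q,g=head(c,'w')
t=q[(q[:,2]>.2)&(g<90)]; print(t.mean(0).round(4),q[:,2].max(),cv2.minAreaRect((t[:,:2]*1000).astype(np.float32)))
cv2.imwrite('pics/w2.png',c['image']); show('end')
E
python3 m2.py
```

```text
[ 0.59838233 -0.2655946   0.21593936]
down 3.6333 [ 0.5988 -0.2658  0.2167] [-0.3  0.4 -0.7] [-0.02 -0.04 -0.01] 0.045 0.0
grip 4.3917 [ 0.5984 -0.2656  0.2159] [ 0.2  0.2 -0.1] [-0.02 -0.04  0.  ] 0.0003 0.0
swiv 5.3917 [ 0.604  -0.2848  0.2159] [ 0.1 -0.2 -0.5] [ 0.01 -0.02  0.04] 0.0005 0.0
0.472 5.725 [ 0.5944 -0.286   0.2224] [-0.6 -0.  -1.1] [-0.01 -0.04  0.03] 0.0003 0.0
0.354 6.0583 [ 0.5841 -0.2871  0.2266] [-0.6 -0.1 -0.6] [ 0.07 -0.02 -0.01] 0.0003 0.0
0.236 6.3917 [ 0.5734 -0.2881  0.2296] [-0.3 -0.5 -0. ] [ 0.03 -0.05 -0.04] 0.0004 0.0
0.118 6.725 [ 0.5623 -0.2891  0.2315] [-1.2 -1.   0.3] [0.02 0.02 0.01] 0.0005 0.0
0.0 7.0583 [ 0.5511 -0.2901  0.2321] [ 0.4 -0.2 -0.4] [ 0.02  0.04 -0.01] 0.0006 0.0
open 7.85 [ 0.5515 -0.29    0.232 ] [ 0.  -0.2 -0.6] [0.   0.01 0.02] 0.0446 0.0
[ 0.5983 -0.2662  0.2357] 0.2389126783206113 ((598.6282348632812, -266.38409423828125), (12.275748252868652, 58.12702560424805), 28.12593650817871)
end 9.025 [ 0.5496 -0.2897  0.3983] [ 0.5 -0.4 -0.8] [-0.01  0.05  0.04] 0.0445 0.0
```

The fingers shut on nothing and the bar is unchanged. I'll look at the pinch pose before trying again.

```bash
cat > m3.py <<'E'
from h import *
P0=np.radians(27.5); b=np.array([.5985,-.2658,.216])
manip.move_pose(b+[0,0,.07],rot(P0)); manip.move_linear(b,.15)
a=cam('side')['image'][90:190,210:310]; w=cam('wrist')['image']
s=cam('scene')['image'][200:300,120:220]
cv2.imwrite('pics/d1.png',np.hstack([cv2.resize(a,(384,384),interpolation=2),cv2.resize(w,(416,384))]))
print(manip.state()['tool_pos'],manip.state()['tcp_rot'],rot(P0),manip.state()['clock'])
E
python3 m3.py
```

```text
[ 0.59960153 -0.26645552  0.21836247] [1.62823844e+00 2.68238332e+00 5.09982966e-04] [-1.62977426e+00 -2.68578485e+00  4.57229385e-17] 10.3583
```

View pics/d1.png

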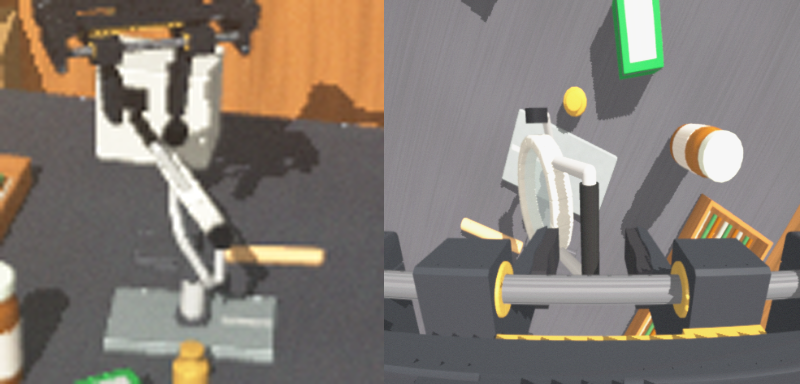

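```bash
cat > m4.py <<'E'
from h import *
s=manip.state(); print(s['gripper_width'])
def fingers(c):
    P=cloud(c); T=R.from_rotvec(s['tcp_rot']).as_matrix(); q=(P-s['tool_pos'])@T
    m=(abs(q[...,0])<.05)&(abs(q[...,1])<.06)&(abs(q[...,2])<.06)
    return q[m]
for w in (.045,.03,.02,.012):
    manip.set_gripper(w,12); t=manip.state(); print(w,t['gripper_width'],t['grasp_force'],np.round(t['contact_force'],1))
a=cam('side'); w=cam('wrist'); sc=cam('scene')
for n,c in(('side',a),('wrist',w),('scene',sc)):
    q=fingers(c); print(n,len(q),q.min(0).round(3),q.max(0).round(3))
    h=[(lo,(q[(q[:,2]>lo)&(q[:,2]<lo+.006)][:,:2]).min(0).round(3).tolist(),(q[(q[:,2]>lo)&(q[:,2]<lo+.006)][:,:2]).max(0).round(3).tolist()) for lo in np.arange(-.03,.02,.006) if ((q[:,2]>lo)&(q[:,2]<lo+.006)).any()]
    for x in h: print('  ',x)
cv2.imwrite('pics/d2.png',np.hstack([cv2.resize(a['image'][90:150,220:280],(384,384),interpolation=2),cv2.resize(w['image'],(416,384))]))
E
python3 m4.py
```

```text
0.04533506895740203
0.045 0.044964316427775826 0.0 [ 0.3 -0.  -0.5]
0.03 0.03037775829314703 0.0 [ 1.5 -0.1  1.3]
0.02 0.020526302603113257 0.0 [ 0.1  0.4 -0.1]
0.012 0.012135251397992156 0.0 [-0.6 -0.3  0.2]
side 251 [-0.048 -0.059 -0.059] [0.05  0.022 0.058]
   (np.float64(-0.03), [0.004, -0.019], [0.015, 0.017])
   (np.float64(-0.024), [0.002, -0.002], [0.021, 0.012])
   (np.float64(-0.018000000000000002), [-0.016, -0.007], [0.043, 0.006])
   (np.float64(-0.012000000000000004), [0.03, -0.007], [0.04, 0.004])
   (np.float64(-0.006000000000000005), [0.037, -0.015], [0.041, -0.001])
   (np.float64(-6.938893903907228e-18), [0.036, -0.016], [0.042, -0.008])
   (np.float64(0.0059999999999999915), [0.034, -0.021], [0.041, -0.012])
   (np.float64(0.01199999999999999), [-0.0, -0.031], [0.044, -0.016])
   (np.float64(0.017999999999999988), [-0.006, -0.036], [0.042, -0.019])
wrist 8154 [-0.033 -0.06  -0.06 ] [0.05  0.022 0.06 ]
   (np.float64(-0.03), [0.009, -0.018], [0.012, 0.02])
   (np.float64(-0.024), [-0.023, -0.013], [0.031, 0.008])
   (np.float64(-0.018000000000000002), [-0.026, -0.00
[... 437 characters left out ...]
, [0.041, -0.022])
scene 212 [-0.05  -0.051 -0.051] [0.039 0.022 0.054]
   (np.float64(-0.03), [-0.009, 0.019], [-0.009, 0.019])
   (np.float64(-0.024), [-0.035, -0.001], [-0.005, 0.009])
   (np.float64(-0.018000000000000002), [-0.037, -0.005], [0.039, 0.008])
   (np.float64(-0.012000000000000004), [-0.038, -0.006], [0.034, 0.008])
   (np.float64(-0.006000000000000005), [-0.039, -0.009], [-0.036, -0.002])
   (np.float64(-6.938893903907228e-18), [-0.039, -0.015], [-0.035, -0.011])
   (np.float64(0.0059999999999999915), [-0.04, -0.019], [-0.037, -0.01])
   (np.float64(0.01199999999999999), [-0.04, -0.03], [0.002, -0.017])
   (np.float64(0.017999999999999988), [-0.039, -0.034], [0.002, -0.023])
```

View pics/d2.png

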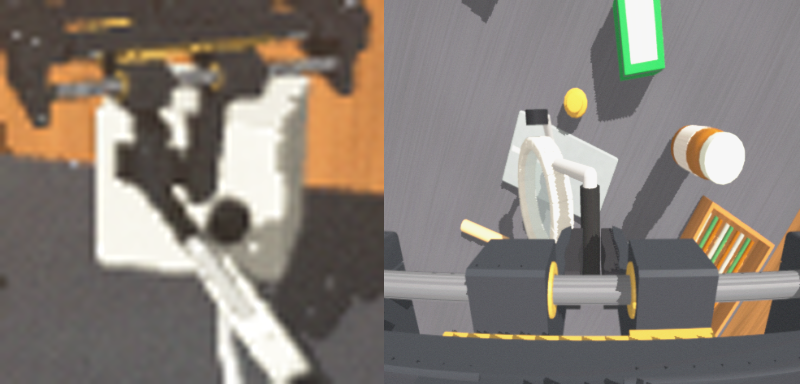

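The tips appear to end just above the bar, about 25 mm short of the nominal TCP. I'll check the real fingertip position in free air.

```bash
cat > m5.py <<'E'
from h import *
s=manip.state(); p=np.array([.5985,-.2658,.34]); manip.move_linear(p,.2); manip.dwell(.2)
for w in (.0,.045):
  manip.set_gripper(w); manip.dwell(.1)
  for n in('side','scene','wrist'):
    s=manip.state(); c=cam(n); T=R.from_rotvec(s['tcp_rot']).as_matrix(); q=(cloud(c)-s['tool_pos'])@T
    m=(abs(q[...,0])<.02)&(abs(q[...,1])<.045)&(abs(q[...,2])<.06); q=q[m]
    print(w,n,len(q),np.sort(q[:,2])[-10:].round(3), s['tool_pos'].round(4), q[q[:,2]>-.05].mean(0).round(4))
s=manip.state();print(s['clock'],s['joint_pos'])
E
python3 m5.py
```

```text
0.0 side 107 [-0.03  -0.03  -0.029 -0.028 -0.028 -0.027 -0.027 -0.027 -0.026 -0.025] [ 0.5985 -0.2658  0.3401] [ 0.0089  0.0013 -0.0387]
0.0 scene 29 [-0.035 -0.035 -0.034 -0.034 -0.033 -0.031 -0.03  -0.03  -0.026 -0.024] [ 0.5985 -0.2658  0.3401] [-0.0074  0.0121 -0.0378]
0.0 wrist 1590 [-0.027 -0.027 -0.026 -0.026 -0.026 -0.026 -0.026 -0.026 -0.026 -0.025] [ 0.5985 -0.2658  0.3401] [ 0.0084  0.0011 -0.04  ]
0.045 side 121 [-0.029 -0.029 -0.028 -0.028 -0.028 -0.027 -0.027 -0.027 -0.026 -0.025] [ 0.5985 -0.2658  0.34  ] [ 0.0072 -0.     -0.0385]
0.045 scene 73 [-0.03  -0.03  -0.029 -0.028 -0.027 -0.027 -0.027 -0.027 -0.027 -0.025] [ 0.5985 -0.2658  0.34  ] [-0.0071 -0.0021 -0.0379]
0.045 wrist 2479 [-0.027 -0.026 -0.026 -0.026 -0.026 -0.026 -0.026 -0.026 -0.026 -0.025] [ 0.5985 -0.2658  0.34  ] [ 0.0059  0.0012 -0.04  ]
14.4417 [-4.55983051e-01  1.77415279e-01  1.47843528e+00 -3.00328072e-06
  1.48575752e+00 -9.35948303e-01]
```

All views agree: the real fingertips end 25 mm behind the reported TCP. I'll apply that offset and redo the pinch, continuing only if the bar is actually held.

```bash
echo 'D=.025  # real tips lie D behind the reported TCP' >> h.py
sed -i 's/-\[0,0,.013\]/-[0,0,.014+D]/; s/^manip.set_gripper(0,12).*/manip.set_gripper(0,12); show("grip")\nif manip.state()["gripper_width"]<.008: raise SystemExit("missed")/; s/b+\[0,0,.07\]/b+[0,0,.08]/; s/pics\/w2/pics\/w3/' m2.py
python3 m2.py
```

```text
[ 0.59838233 -0.2655946   0.18993936]
down 15.9917 [ 0.5989 -0.2659  0.1908] [-0.5  0.8 -0. ] [-0.01 -0.03 -0.02] 0.0447 0.0
grip 16.5667 [ 0.5984 -0.2657  0.1901] [-0.3  0.5  0.4] [-0.    0.07  0.04] 0.0133 12.0
swiv 17.5667 [ 0.6045 -0.2851  0.1902] [ 1.9 -2.8  0.7] [-0.33 -0.33  0.04] 0.0132 12.0
0.472 17.9 [ 0.5949 -0.2859  0.1967] [ 1.7 -0.9  3.7] [-0.15 -0.36  0.05] 0.0136 12.0
0.354 18.2333 [ 0.5847 -0.287   0.2011] [ 2.3 -0.9  6.3] [-0.08 -0.45  0.12] 0.0134 12.0
0.236 18.5667 [ 0.5735 -0.2881  0.204 ] [ 1.1 -0.6  6.5] [-0.23 -0.24  0.1 ] 0.0132 12.0
0.118 18.9 [ 0.5621 -0.2892  0.2054] [ 0.8 -1.8  4.7] [-0.27 -0.18  0.11] 0.0135 12.0
0.0 19.2333 [ 0.5504 -0.2902  0.2056] [ 0.4 -4.4  3.5] [-0.39 -0.09 -0.01] 0.0135 12.0
open 19.8583 [ 0.5515 -0.2899  0.2059] [-1.3 -0.9 -0.7] [-0.01  0.    0.01] 0.0452 0.0
[ 0.5515 -0.2912  0.2516] 0.25452318337568736 ((551.2496337890625, -291.8851318359375), (13.286664962768555, 58.89337921142578), 6.987383842468262)
end 21.125 [ 0.5495 -0.2897  0.398 ] [-0.3 -1.1 -0.2] [0.04 0.08 0.  ] 0.0447 0.0
```

The magnifier is set: bar angle 7.0° against foot 5.4° gives a swivel of about 0.03, and the bar is plumb over the lens centre. Next, the shake tests.

```bash
cat > shake.py <<'E'
from h import *
import sys
TINS=[(.503,.088),(.5275,.2195),(.5395,.340)]; Y=np.radians(-7.5); ux=np.array([np.cos(Y),np.sin(Y),0])
Z=.022-D
sc=dict(np.load('scene.npz')); P=cloud(sc); m=(P[...,1]>.38)&(P[...,1]<.7)&(P[...,2]>.07)&(P[...,0]>.3)&(P[...,0]<.75); q=P[m]
print('tall left',np.percentile(q,[2,50,98],axis=0).round(3).tolist() if len(q) else None)
def psi(p):
    best=min((abs(j[5]),a) for a in (Y+np.pi/2,Y-np.pi/2) if (j:=inverse_kinematics([*p,.12],rot(a))) is not None); return best[1]
def test(i):
    p=TINS[i]; a=psi(p); manip.set_gripper(.088)
    manip.move_pose([*p,.10],rot(a)); manip.move_linear([*p,Z],.15); manip.set_gripper(.03,25)
    s=manip.state(); w=s['gripper_width']
    if not .05<w<.062: raise SystemExit(f'bad grip {w}')
    up=np.array([*p,Z+.025]); manip.move_linear(up,.12)
    for _ in range(2): manip.move_linear(up+.03*ux,.24); manip.move_linear(up,.24)
    manip.dwell(.1); t,f=[],[]
    t0=manip.state()['clock']
    while (c:=manip.state())['clock']-t0<1.1: t.append(c['clock']); f.append(c['contact_force']@ux); manip.dwell(.02)
    t,f=np.array(t),np.array(f)
    amps={h:round(float(np.hypot(*np.linalg.lstsq(np.c_[np.cos(2*np.pi*h*t),np.sin(2*np.pi*h*t),np.ones_like(t),t],f,rcond=None)[0][:2])),2) for h in (2,3,3.5,4,4.5,5,6,8)}
    print('tin',i,'w',round(float(w),4),'n',len(t),'std',f.std().round(2),amps,'clock',round(float(t[-1]),1)); return max(amps[4],amps[3.5],amps[4.5])
def place(i):
    p=TINS[i]; manip.move_linear([*p,Z+.001],.06); manip.set_gripper(.088); manip.move_linear([*p,.08],.15)
if __name__=='__main__':
    r0=test(0)
E
python3 shake.py
```

```text
tall left [[0.529, 0.487, 0.073], [0.608, 0.64, 0.137], [0.721, 0.696, 0.207]]
tin 0 w 0.0556 n 66 std 0.62 {2: 0.09, 3: 0.02, 3.5: 0.12, 4: 0.08, 4.5: 0.07, 5: 0.19, 6: 0.15, 8: 0.04} clock 27.7
```

Tin 1 shows nothing at 4 Hz. I'll put it back and try the next.

```bash
cat > m6.py <<'E'
from shake import *
place(0)
if test(1)<.4:
    place(1); test(2)
s=manip.state(); print(s['tool_pos'],s['gripper_width'],s['grasp_force'],s['joint_pos'].round(2))
E
python3 m6.py
```

```text
tall left [[0.529, 0.487, 0.073], [0.608, 0.64, 0.137], [0.721, 0.696, 0.207]]
tin 1 w 0.0555 n 66 std 0.57 {2: 0.09, 3: 0.15, 3.5: 0.11, 4: 0.09, 4.5: 0.05, 5: 0.24, 6: 0.26, 8: 0.1} clock 34.5
tin 2 w 0.0556 n 66 std 0.8 {2: 0.28, 3: 0.28, 3.5: 0.37, 4: 0.7, 4.5: 0.35, 5: 0.19, 6: 0.19, 8: 0.32} clock 41.2
[0.53938394 0.33999035 0.02196422] 0.05569470378049085 24.999855305068195 [ 0.52  0.37  1.84  0.    0.93 -0.92]
```

Tin 3 rattles, with a 0.70 N peak at exactly 4 Hz; the others stayed below 0.12 N there. I'll carry it to the lens.

```bash
cat > m7.py <<'E'
from h import *
a=np.radians(6.5); g=L-.130*np.array([np.cos(a),np.sin(a),0]); g[2]=.111
p=manip.state()['tool_pos']; manip.move_linear([p[0],p[1],.17],.2)
r=[x for x in (a+np.pi/2,a-np.pi/2)]
for w in ([.45,-.05,.2],):
    o=[(abs(j[5]),x) for x in r if (j:=inverse_kinematics(w,rot(x))) is not None and inverse_kinematics(g,rot(x)) is not None and abs(inverse_kinematics(g,rot(x))[5])<2.4]
    print(o); x=min(o)[1]; manip.move_pose(w,rot(x))
manip.move_linear([g[0],g[1],.18],.2); manip.move_linear(g,.08); manip.dwell(1.0)
s=manip.state(); print(s['clock'],s['tool_pos'],g,s['gripper_width'],s['grasp_force'],np.round(s['contact_force'],1))
for n in('side','scene'):
    c=cam(n); P=cloud(c); hsv=cv2.cvtColor(c['image'],cv2.COLOR_BGR2HSV)
    m=(abs(P[...,2]-.0625)<.006)&(hsv[...,1]<60)&(P[...,0]>.4)&(P[...,0]<.7)&(P[...,1]>0)&(P[...,1]<.42)
    k,l,st,_=cv2.connectedComponentsWithStats(m.astype(np.uint8))
    for i in range(1,k):
        if st[i,4]>100: print(n,cv2.minAreaRect((P[l==i][:,:2]*1000).astype(np.float32)),P[l==i][:,2].mean())
    q,gg=head(c,n); t=q[(q[:,2]>.22)&(gg<90)&(np.linalg.norm(q[:,:2]-L[:2],axis=1)<.05)]; print('bar',len(t),t.mean(0) if len(t) else '',q[:,2].max())
    d=np.linalg.norm(P[...,:2]-g[:2],axis=2); q=P[(d<.06)&(P[...,2]>.10)&(P[...,2]<.19)&(hsv[...,1]<60)&(hsv[...,2]>110)]; print('tin',len(q),np.percentile(q,[3,50,97],axis=0).round(3).tolist())
    if n=='side': cv2.imwrite('pics/f.png',cv2.resize(c['image'],(768,576)))
E
python3 m7.py
```

```text
[(np.float64(1.8499226085841995), np.float64(1.684242728174528)), (np.float64(1.2916700450055938), np.float64(-1.457349925415265))]
47.4833 [ 0.42232499 -0.30471171  0.11097319] [ 0.42233566 -0.30471642  0.111     ] 0.05589474329095398 24.999877992086112 [-0.3 -0.3 -3.3]
side ((501.75616455078125, 87.6602783203125), (64.49121856689453, 90.8940658569336), 83.1676254272461) 0.06232601541216196
side ((525.4922485351562, 219.76779174804688), (58.56455993652344, 91.00662231445312), 81.94084167480469) 0.06267948209240216
bar 19 [ 0.54765729 -0.2848829   0.25099589] 0.26918007116164777
tin 251 [[0.378, -0.317, 0.126], [0.438, -0.278, 0.149], [0.466, -0.27, 0.177]]
scene ((528.4661865234375, 220.88206481933594), (57.657310485839844, 94.14942932128906), 82.04881286621094) 0.06253995398519199
scene ((504.4586486816406, 88.90998840332031), (56.80467987060547, 94.859619140625), 82.42049407958984) 0.0625858379531671
bar 97 [ 0.55531421 -0.28974289  0.25015593] 0.2699360280379519
tin 421 [[0.424, -0.327, 0.131], [0.462, -0.3, 0.174], [0.472, -0.273, 0.18]]
```

View pics/f.png

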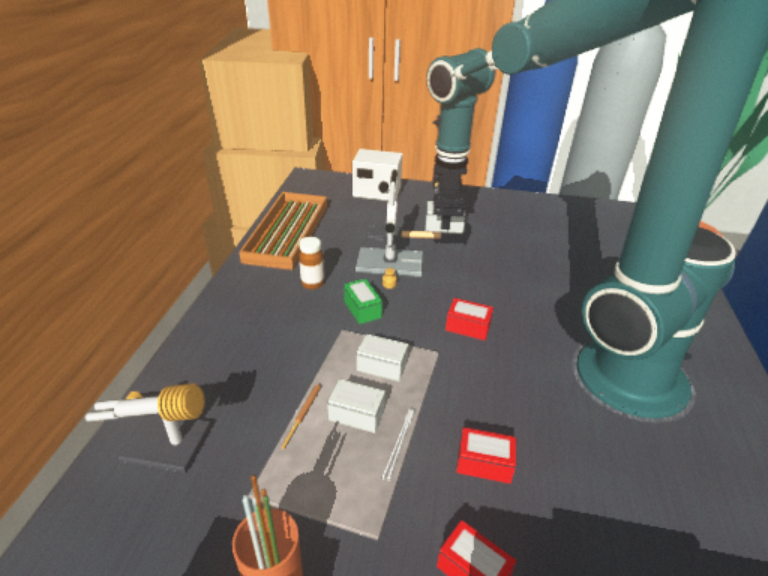

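The side view shows the lens upright at (391,215), with the tin held in front of it at (445,217). The other two tins stand on the board at (382,357) and (357,404), and the bystanders are in place. The tin's measured middle is about (0.422,-0.30,0.151), which is on target. I'll let it settle and hand in.

```bash
python3 -c "
from h import *
manip.dwell(2.5); print(manip.state()['clock']); print(order.close_job())"
```

```text
50.0833
the job is handed in; nothing more can be done
None
```

I handed the job in at 50 s: the magnifier is square over its foot and upright, and the rattling tin (the one nearest the rod pot) is held 13 cm in front of the lens, with the other two tins standing on the board; the judging result was not shown.

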